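# Set the tube carrier on the cold block and bring the pipette upright over it

### The job

Lift the white tube carrier by its tab, keeping it level because its tubes are open, and lower it over the two pins of the aluminium cold block until its deck rests flush on the block; then let go of it. Then draw the pipette up out of its slanted stand, turn it upright with the tip straight down, and finish still holding it there in the air, steady, with the tip above the seated carrier's tubes and clear of them, by less than a hand's length. Leave the two bottles and the timer where they are.

Things in the scene. Friction and masses are not known exactly. Their poses are not given: they have to be found in the camera images.
- carrier_tab (a point): Centre of the white carrier's lifting tab (loose, 0.18 kg). Upright slab in mid-deck, 10 mm thick (carrier x), 44 long (y), 34 high (17 above and below this point). Pinch its upper part from above across the 10 mm: open tube rims stand 4 mm above the deck, 22 mm either side, so keep fingertips at most 11 mm below this point. Axes: z up, y along the carrier
- carrier_deck (a point): Centre of the underside of the carrier's deck (84 x, 150 y, 5 mm thick), 22 mm below carrier_tab. 9.6 mm through-holes at (x, y) = (31, 57) and (-31, -57) mm; half a turn fits too. Ten conical tubes, 10 mm wide, hang 27 mm down (x +-22; y 0, +-22, +-44). End legs at y +-73, 4 mm thick, reach 34 mm down: they carry it on the bench, and hang free beside the block
- block_top (a point): Centre of the aluminium cold block's top face (fixed; 84 x, 128 y, top 40 mm above the bench). Ten 15 mm wells, 29 mm deep, match the tubes. Axes: z up, y along its length. When the carrier is seated, carrier_deck lies at this point, x axes parallel or opposite
- block_pin (a point): Upper end of one of the block's two steel locating pins: 8 mm thick, 36 mm above the top face, last 7 mm tapering to 3 mm. In block_top's axes this one stands at (x, y) = (31, 57) mm, the other at (-31, -57). The pins enter the deck's holes before the tubes reach the wells
- pipette_barrel (a point): Grasp point of the pipette (loose, 85 g), on the axis of its round barrel, 25 mm thick, which runs 47 mm either way; plunger end 82 mm up. y: along the pipette to the tip; x: across it, level at start; z: hook side, up at start. Pinch it across x, fingers straight down: the barrel is free for 30 mm either way (bar 8 mm wide 20 mm below)
- pipette_tip (a point): Very end of the pipette's tip, 205 mm from pipette_barrel along y; same axes. Tip and shaft are 3 to 18 mm thick. At the start the pipette lies at 45 degrees in the stand, tip low and towards the robot, plunger high and away from it
- pipette_stand: Slanted stand (fixed): grey foot 215 x 90 mm, bar at 45 degrees with a 20 mm wide V rest under the barrel's upper end (highest point 195 mm up), an open saddle 39 mm wide round its lower end and a seat for its shoulder. Origin on the bench; x towards the high end, z up. pipette_tip starts 85 mm to -x and 22 mm up, pipette_barrel 60 mm to +x and 167 mm up
- guide_ring (a point): Centre of the stand's closed guide ring round the pipette's thin shaft (bore 22 mm, 14 mm long, 75 mm up the pipette from its tip at the start); axes of the stand. Because of it the pipette must be drawn along its own axis, up and away from the robot, by more than 82 mm until the tip is out
- amber_bottle: Brown bottle with screw cap, 60 mm wide, 98 mm high, behind the work; origin under its centre. Leave it
- white_bottle: White bottle with screw cap, 48 mm wide, 93 mm high, behind the work; origin under its centre. Leave it
- timer: Flat white timer, 62 x 62 x 18 mm, at the right; origin under its centre. Leave it
Not all that is in view belongs to the job. What is shaped like the pipette_stand but blue is not meant.

How it is judged:
By the outcome, as a careful person would: the job done as asked, in the order asked, and still so for the second after the job is handed in, while the arm keeps its last pose, push and grip.
It also fails if it takes over 72 s, if anything falls off the work surface, if the arm or the gripper's body presses on something with over 40 N, if the wrist force passes 120 N, or if a joint passes its speed limit or range.

### The arm

A 7-joint arm with a two-finger parallel gripper is mounted at the origin on a cart in front of the work surface, level with it; the furniture and walls round the work are solid. World frame = base frame: x ahead of the robot, y to its left, z up, the work surface at z = 0. Lengths are in m, angles in rad, forces in N, time in s.
With the tool pointing down it reaches from about 0.425 to 0.95 m from the base axis. Payload 4.7 kg.
Tool frame: the origin (TCP) lies between the finger pads; the fingertips stand 25 mm ahead of it and the grasp point (between the pads) lies 6 mm ahead of it; z points along the fingers, y is the line along which they close (so a half turn about z gives the same grasp; the last joint's range is limited). The gripper opens to 85 mm and grips with 20 to 120 N. Pads are 22 mm wide; open, the fingers measure 114 mm over their backs; the gripper's body (76 mm by 85 mm) begins 54 mm behind the grasp point. The pads swing forward as they close: fully open they stand 13 mm farther back than shut.
Start: joints at [1.159, 0.469, -0.049, 1.532, 0.024, 1.141, -0.082], TCP at [0.252, -0.626, 0.256] pointing down, gripper open.
Joint ranges: [-2.59, 2.59], [-0.33, 1.99], [-1.39, 1.29], [0.1, 2.45], [-1.04, 4.18], [0.21, 1.99], [-2.66, 2.66]. Speed limits (rad/s): [2.57, 2.57, 3.14, 3.14, 3.14, 3.14, 3.14].

### API

Orientations are given as a 3x3 rotation matrix whose columns are the frame's x, y, z axes.
In Python, from rig import * gives the robot as it stands. Calls block until the motion is done:
- movep(position, orientation): joint-space move of the TCP to a pose.
- move_l(position, attitude=None, feed=0.15, until_force=None): straight line of the TCP; attitude=None keeps the orientation; feed is the mean speed in m/s. With until_force (N) it stops when the force on the tool has changed by that much, and returns True; else False.
- move_joints(angles): joint-space move.
- command_gripper(opening, newtons=None): finger opening in m; newtons is the grip in N (None keeps the last); returns when the fingers have stopped.
- sleep(seconds).
- inverse_kinematics(position, orientation): joint angles nearest the present ones, or None.
- sense(): the state.
- camera(name): name is "scene" or "top" or "wrist"; returns (picture, depth): 400x640x3 uint8, red, green, blue; 400x640 float32, m along the optical axis (not along the pixel's ray), 0 where there is no reading.
- camera_params(name): a dict with "K" (3x3 intrinsics, pixels), "position" and "rotation" of the camera in the world; the wrist camera has in their place "tool_from_camera" (4x4, takes a point from camera to tool coordinates, whose origin is the TCP and whose axes are the flange's). Camera axes: x right, y down, z forward; pixel columns grow to the right and rows downward; lengths in m; the calibration is good to about 2 mm. A picture is of the moment at which its call begins: read the wrist's pose just before it. camera_params takes no time and is no camera call.
A pose or a line that the arm cannot do raises Unreachable and nothing moves.
- finish_job(): hands the job in; it is judged then, once.
The state is a dict: "time_s": time; "joint_pos": joint angles; "qd": joint speeds; "joint_efforts": joint torques, N m; "position": TCP position; "tcp_rot": TCP orientation; "wrist_force": force on the tool from outside, world axes, zero at the start; "ft_torque": the same for the moment, N m; "finger_gap": finger opening in m; "gripper_force": force on a finger pad.
Only numpy, scipy, OpenCV 4.12 (cv2) and the standard library are available. Lean on these libraries where they do the work, as an engineer would, in place of code of your own. Each camera call takes 0.05 s, during which the arm holds its last target. There are 200 camera calls.

## Working session

There is one attempt and no reset: what is moved stays moved. The work goes in short steps, each a Python script; the robot and the scene stay as the last script left them, time stands still between calls to the robot, and variables do not carry over. Pictures are saved under pics/ and viewed, at most 10 in all, crops included, and the job is handed in when it is done.

```bash
mkdir -p pics; ls; cat > h.py <<'E'
from rig import *
import numpy as np, cv2
def snap(n,f):
    s=sense(); p,d=camera(n); cv2.imwrite(f'pics/{f}.png',p[:,:,::-1]); cp=camera_params(n)
    if n=='wrist':
        T=np.eye(4);T[:3,:3]=s['tcp_rot'];T[:3,3]=s['position'];T=T@np.array(cp['tool_from_camera'])
    else:
        T=np.eye(4);T[:3,:3]=cp['rotation'];T[:3,3]=cp['position']
    np.savez(f'pics/{f}.npz',p=p,d=d,K=cp['K'],T=T)
def load(f): return np.load(f'pics/{f}.npz')
def px(f,u,v,z=None):
    """world point of pixel by depth, or on plane z"""
    a=load(f);K=a['K'];T=a['T'];r=T[:3,:3]@np.array([(u-K[0,2])/K[0,0],(v-K[1,2])/K[1,1],1])
    if z is None:
        w=a['d'][int(v)-1:int(v)+2,int(u)-1:int(u)+2];w=w[w>0];s=np.median(w) if len(w) else np.nan
    else: s=(z-T[2,3])/r[2]
    return (T[:3,3]+s*r).round(4)
def cloud(f):
    a=load(f);K=a['K'];T=a['T'];v,u=np.mgrid[:400,:640];d=a['d']
    P=np.stack([(u-K[0,2])/K[0,0]*d,(v-K[1,2])/K[1,1]*d,d],-1)@T[:3,:3].T+T[:3,3]
    P[d==0]=np.nan
    return P
E
python3 - <<'E'
from h import *
snap('scene','s0');snap('top','t0')
a=[cv2.imread(f'pics/{f}.png') for f in('s0','t0')]
for f in('s0','t0'): print(load(f)['K'].round(1).tolist(),load(f)['T'].round(3).tolist())
E
```

```text
pics
[[506.4, 0.0, 318.9], [0.0, 506.4, 196.5], [0.0, 0.0, 1.0]] [[-0.671, -0.547, 0.501, -0.27], [-0.742, 0.504, -0.443, 0.753], [-0.01, -0.669, -0.744, 1.384], [0.0, 0.0, 0.0, 1.0]]
[[463.9, 0.0, 315.0], [0.0, 463.9, 197.1], [0.0, 0.0, 1.0]] [[-0.11, -0.804, 0.584, -0.516], [-0.994, 0.09, -0.062, 0.151], [-0.003, -0.587, -0.809, 1.654], [0.0, 0.0, 0.0, 1.0]]
```

View pics/s0.png

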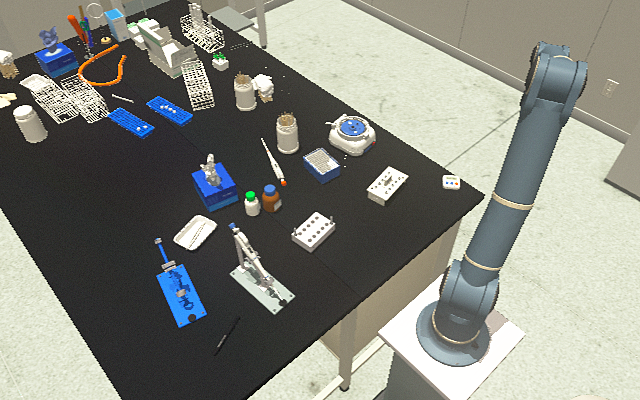

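View pics/t0.png

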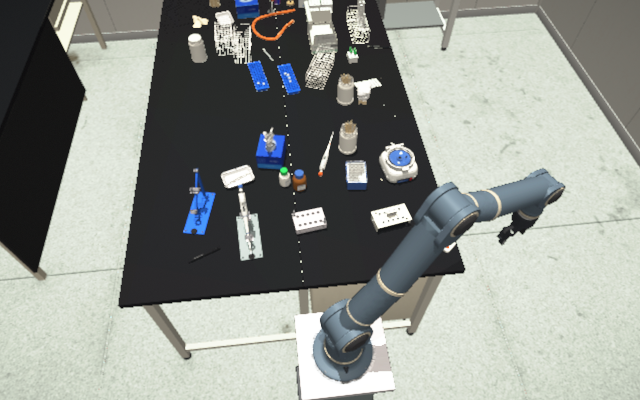

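Scene view: carrier at about (387,185), block at (314,232), the grey stand with pipette at (262,275), timer (451,182), bottles (252,203) and (271,198). I'll locate them roughly now and use the wrist camera for the rest.

```bash
python3 - <<'E'
from h import *
print('carrier',px('s0',387,183),px('t0',391,215)); print('block',px('s0',314,230),px('t0',310,219))
print('timer',px('s0',451,182)); print('bottles',px('s0',252,203),px('s0',271,198))
print('stand foot', [px('s0',*q) for q in((231,272),(276,312),(294,295),(250,258))])
print('pip top',px('s0',235,228),px('t0',240,187))
cp=camera_params('wrist');print(cp['K'],np.array(cp['tool_from_camera']).round(3))
c=px('s0',387,183);R=np.array([[0,1,0],[1,0,0],[0,0,-1.]])
print(sense()['tcp_rot'].round(2) if hasattr(sense()['tcp_rot'],'round') else sense()['tcp_rot'])
for p in([c[0],c[1],.3],[.55,.0,.3],[.7,.25,.3]):
  for RR in (R,R@np.diag([-1,-1,1]),np.diag([1,-1,-1.]),np.diag([-1,1,-1.])): print(p,inverse_kinematics(p,RR))
E
```

```text
carrier [ 0.5143 -0.2734  0.0431] [ 0.5152 -0.2756  0.0497]
block [0.5349 0.0649 0.0384] [0.5432 0.06   0.0341]
timer [ 0.3722 -0.4716  0.0172]
bottles [0.7549 0.1569 0.063 ] [0.7264 0.095  0.0656]
stand foot [array([0.6071, 0.3611, 0.0062]), array([0.3978, 0.3434, 0.0029]), array([0.4067, 0.2641, 0.0016]), array([0.5245, 0.3281, 0.1395])]
pip top [0.5929 0.3215 0.2142] [0.5993 0.3252 0.2205]
[[299.16689148   0.         319.86908142]
 [  0.         299.16689148 198.43534289]
 [  0.           0.           1.        ]] [[-0.001 -0.964 -0.268  0.068]
 [ 1.    -0.001 -0.     0.   ]
 [ 0.    -0.268  0.964 -0.118]
 [ 0.     0.     0.     1.   ]]
[[ 0.93  0.37 -0.  ]
 [ 0.37 -0.93  0.  ]
 [-0.   -0.   -1.  ]]
[np.float64(0.5143), np.float64(-0.2734), 0.3] [ 0.76833677  0.31768282 -0.44924626  1.68510907  0.14771654  1.17245341
  0.28119466]
[np.float64(0.5143), np.float64(-0.2734), 0.3] [-0.38547054  0.45186802  1.11927634  1.74735794 -0.431995    1.21794124
 -2.29265371]
[np.float64(0.5143), np.float64(-0.2734), 0.3] [ 0.53854703  0.2886976  -0.15404969  1.69857842  0.04770995  1.15797029

[... 275 characters left out ...]
395849  0.53765456 -1.30871829  1.7309451   0.53915406  1.299528
  2.56850881]
[0.55, 0.0, 0.3] [ 0.34367341  0.27002583 -0.51347218  1.75442315  0.14376655  1.1544406
 -1.78343635]
[0.55, 0.0, 0.3] [ 0.64029305  0.35711339 -0.91457001  1.73968734  0.30242323  1.19422507
  1.21403349]
[0.7, 0.25, 0.3] [ 0.11423126  0.73292369 -0.96254148  1.25042535  0.58675558  1.4416278
 -0.78916591]
[0.7, 0.25, 0.3] [ 0.18882283  0.82589693 -1.18249979  1.24526721  0.74937042  1.52385647
  2.25892801]
[0.7, 0.25, 0.3] [ 0.02662564  0.6670807  -0.76156556  1.25674131  0.44924197  1.38656852
 -2.27515264]
[0.7, 0.25, 0.3] [ 0.12896272  0.74749662 -1.00080674  1.24938902  0.61412977  1.45415902
  0.76533231]
```

```bash
python3 - <<'E'
from h import *
R=np.array([[0,1,0],[1,0,0],[0,0,-1.]])
for n,p in (('c1',[.515,-.30,.22]),('b1',[.54,.04,.22]),('p1',[.48,.25,.40])):
    movep(p,R); sleep(.2); snap('wrist',n); print(n,sense()['time_s'],sense()['position'])
cv2.imwrite('pics/m1.png',np.vstack([np.hstack([cv2.imread(f'pics/{f}.png')[50:350,100:500] for f in fs]) for fs in(('c1','b1'),)]))
E
```

```text
c1 1.9 [ 0.5145924  -0.30097737  0.21996463]
b1 3.4333 [0.54019473 0.03886916 0.21990992]
p1 4.775 [0.48047906 0.24878645 0.39905991]
```

View pics/m1.png

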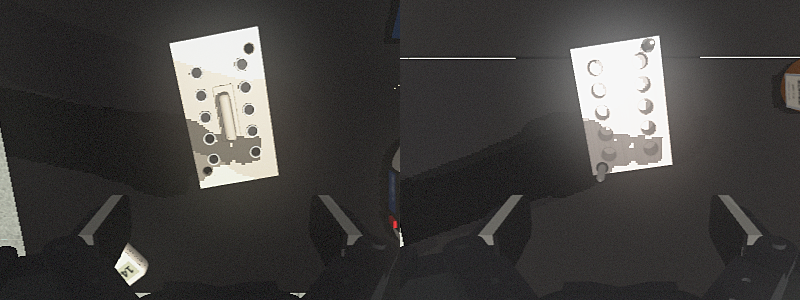

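View pics/p1.png

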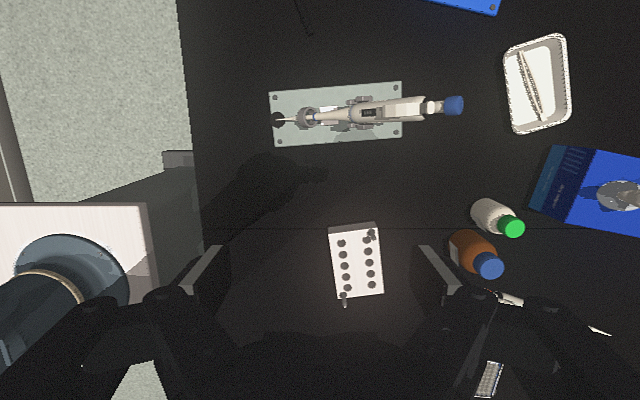

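c1: the carrier fills crop (170–278, 27–188) with holes at (249,48) and (208,171). b1: the block has pins at (648,44) and (602,168), the same diagonal. p1: the stand foot spans (269–402, 82–146), with the pipette's axis from (278,120) to its plunger at (455,105).

```bash
python3 - <<'E'
from h import *
def rect(f,lo,hi,c,r=.11,bright=0):
    P=cloud(f);g=load(f)['p'].max(-1)
    m=(P[...,2]>lo)&(P[...,2]<hi)&(np.hypot(P[...,0]-c[0],P[...,1]-c[1])<r)&(g>=bright)
    Q=P[m]; (x,y),(w,h),a=cv2.minAreaRect(Q[:,:2].astype(np.float32))
    print(f,lo,hi,len(Q),'c',round(x,4),round(y,4),'wh',round(w,4),round(h,4),'a',round(a,2),'z',np.median(Q[:,2]).round(4))
rect('c1',.03,.05,(.515,-.275)); rect('c1',.06,.09,(.515,-.275),.05)
rect('b1',.03,.048,(.54,.06)); rect('b1',.055,.09,(.575,.11),.04); rect('b1',.055,.09,(.51,0),.04)
rect('p1',.003,.02,(.5,.32),.16,90)
P=cloud('p1')
for u,v in((455,105),(440,106),(400,107),(380,109),(360,111),(335,116),(310,118)): print(u,v,px('p1',u,v))
def big(f,u0,v0,w,h,k): return cv2.resize(load(f)['p'][v0:v0+h,u0:u0+w,::-1],None,fx=k,fy=k,interpolation=cv2.INTER_CUBIC)
cv2.imwrite('pics/m2.png',np.vstack([np.hstack([big('b1',323,75,50,37,8),big('b1',275,205,50,37,8)]),big('p1',265,75,200,72,4)]))
print([px('c1',*q,z=.039) for q in((349,98),(308,221))])
E
```

```text
c1 0.03 0.05 11857 c 0.5212 -0.28 wh 0.0842 0.1506 a 10.12 z 0.0399
c1 0.06 0.09 551 c 0.5212 -0.2795 wh 0.0109 0.0437 a 9.83 z 0.0726
b1 0.03 0.048 9229 c 0.5437 0.0636 wh 0.0842 0.1281 a 8.07 z 0.0408
b1 0.055 0.09 89 c 0.566 0.1244 wh 0.0076 0.0072 a 89.03 z 0.0722
b1 0.055 0.09 91 c 0.5212 0.0042 wh 0.0054 0.0078 a 83.66 z 0.0704
p1 0.003 0.02 4968 c 0.5063 0.3169 wh 0.2148 0.0893 a 4.19 z 0.0088
455 105 [0.6047 0.3245 0.2293]
440 106 [0.5954 0.324  0.2178]
400 107 [0.5595 0.3234 0.2091]
380 109 [0.5461 0.3222 0.1763]
360 111 [0.5269 0.3205 0.1562]
335 116 [0.4996 0.3149 0.121 ]
310 118 [0.4664 0.3123 0.0844]
[array([ 0.5426, -0.2181,  0.039 ]), array([ 0.5019, -0.3418,  0.039 ])]
```

View pics/m2.png

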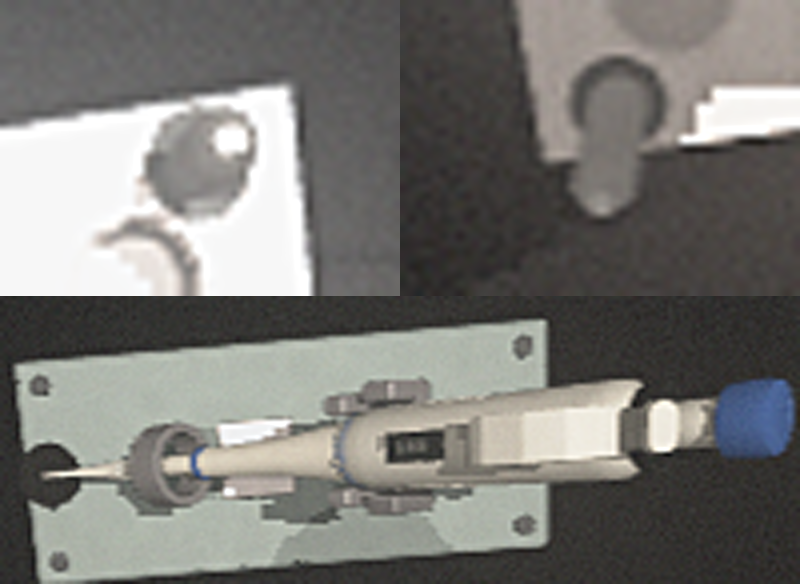

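Fits agree: carrier at (0.521,-0.280), yaw 10°, and block at (0.544,0.064), yaw 8.1° with the pins on the same diagonal. The pipette lies along stand yaw 4.2°. I'll grasp the tab and then check for camera bias.

```bash
cat >> h.py <<'E'
R0=np.array([[0,1,0],[1,0,0],[0,0,-1.]])
def Rz(d):
    a=np.radians(d);return np.array([[np.cos(a),-np.sin(a),0],[np.sin(a),np.cos(a),0],[0,0,1]])
def rect(f,lo,hi,c,r=.11,bright=0):
    P=cloud(f);g=load(f)['p'].max(-1)
    m=(P[...,2]>lo)&(P[...,2]<hi)&(np.hypot(P[...,0]-c[0],P[...,1]-c[1])<r)&(g>=bright)
    Q=P[m]; (x,y),(w,h),a=cv2.minAreaRect(Q[:,:2].astype(np.float32))
    print(f,lo,hi,len(Q),'c',round(x,4),round(y,4),'wh',round(w,4),round(h,4),'a',round(a,2),'z',np.median(Q[:,2]).round(4))
def st():
    s=sense();print('t',s['time_s'],'p',np.round(s['position'],4),'F',np.round(s['wrist_force'],1),'M',np.round(s['ft_torque'],2),'gap',round(s['finger_gap'],4),'gf',np.round(s['gripper_force'],1))
E
python3 - <<'E'
from h import *
R=Rz(10)@R0
movep([.521,-.28,.20],R); command_gripper(.045); move_l([.521,-.28,.074],feed=.12); st()
command_gripper(0,60); st(); snap('wrist','c2'); 
move_l([.521,-.28,.10],feed=.06); sleep(.2); st(); snap('wrist','c3')
rect('c2',.03,.05,(.521,-.28)); rect('c3',.055,.075,(.521,-.28))
E
```

```text
t 8.4917 p [ 0.5216 -0.2802  0.0748] F [-0.4  0.2  0.1] M [ 0.   -0.04 -0.01] gap 0.0445 gf 0.0
t 8.9 p [ 0.5215 -0.2802  0.0747] F [ 0.3 -0.3  2.8] M [0.01 0.06 0.02] gap 0.0088 gf 59.7
t 9.7333 p [ 0.5207 -0.2799  0.0996] F [-0.3 -0.3 -1.3] M [-0.03 -0.01  0.03] gap 0.0085 gf 58.9
c2 0.03 0.05 25315 c 0.5205 -0.2737 wh 0.0845 0.1378 a 10.03 z 0.0399
c3 0.055 0.075 25293 c 0.5197 -0.2735 wh 0.0845 0.1381 a 10.07 z 0.0648
```

```bash
python3 - <<'E'
from h import *
R=Rz(8.1)@R0; x,y=.5437,.0638
move_l([.521,-.28,.19],feed=.12); move_l([x,y,.19],R,feed=.17); sleep(.3); st()
p=np.array(sense()['position']); d=np.array([x,y])-p[:2]; cx,cy=np.array([x,y])+d
move_l([cx,cy,.125],feed=.1); st()
print(move_l([cx,cy,.107],feed=.03,until_force=6)); st()
print(move_l([cx,cy,.088],feed=.03,until_force=6)); st()
E
```

```text
t 13.1583 p [0.5437 0.0635 0.19  ] F [ 0.7 -0.8 -1.6] M [ 0.   -0.02 -0.01] gap 0.0088 gf 58.9
t 13.9583 p [0.5442 0.0643 0.1254] F [-0.4 -0.7 -1.7] M [-0.01  0.03 -0.04] gap 0.0086 gf 58.9
False
t 14.7083 p [0.5437 0.0641 0.107 ] F [-0.8 -0.2 -1.5] M [ 0.02 -0.02 -0.01] gap 0.0091 gf 58.9
False
t 15.4917 p [0.5437 0.0641 0.088 ] F [ 0.4 -0.7 -2.5] M [-0.1 -0.  -0. ] gap 0.0088 gf 58.9
```

Pins are entering freely; now seat it.

```bash
python3 - <<'E'
from h import *
x,y=.5437,.0641
print(move_l([x,y,.0775],feed=.02,until_force=6)); st()
command_gripper(.028); st(); move_l([x,y,.19],feed=.15); 
movep([.54,.03,.22],R0); command_gripper(.085); sleep(.1); snap('wrist','b2'); st()
rect('b2',.03,.06,(.5437,.0638)); 
P=cloud('b2');m=(P[...,2]>.04)&(P[...,2]<.0475)&(np.hypot(P[...,0]-.5437,P[...,1]-.0638)<.09);Q=P[m]
A=np.c_[Q[:,:2]-[.5437,.0638],np.ones(len(Q))];print(np.linalg.lstsq(A,Q[:,2],rcond=None)[0])
E
```

```text
True
t 15.9167 p [0.5439 0.0641 0.0807] F [-0.4 -0.5  4.5] M [-0.02  0.11  0.01] gap 0.0086 gf 59.8
t 16.2417 p [0.5429 0.0637 0.0797] F [-0.5 -0.4 -0. ] M [ 0.04  0.03 -0.05] gap 0.0281 gf 0.0
t 18.1667 p [0.54 0.03 0.22] F [ 0.5  0.2 -1.1] M [-0.03  0.04  0.02] gap 0.0854 gf 0.0
b2 0.03 0.06 12746 c 0.5436 0.0644 wh 0.0841 0.1504 a 8.1 z 0.0459
[-0.00112669 -0.00076952  0.04581053]
```

View pics/b2.png

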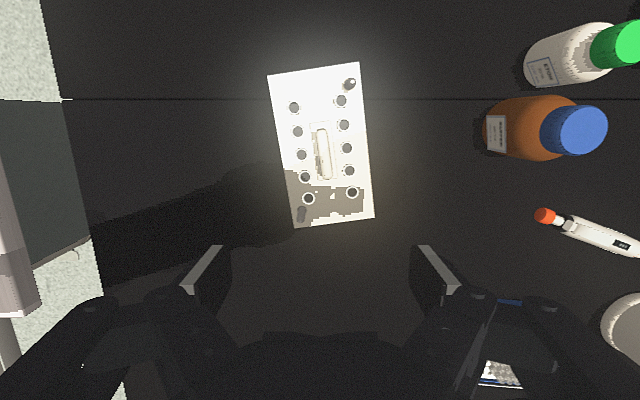

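The carrier is seated: the deck plane is flat at 0.045 and the pin shows in the hole at (350,83). Next is a close look at the pipette.

```bash
python3 - <<'E'
from h import *
move_l([.54,.05,.33],feed=.3); movep([.55,.26,.33],Rz(4.2)@R0); sleep(.2); snap('wrist','p2'); st()
rect('p2',.003,.02,(.5,.32),.16,90)
print('tip p1',px('p1',275.5,119.5,z=.022))
P=cloud('p2'); c=np.array([.5063,.3169]); U=Rz(4.2)
L=(P-[c[0],c[1],0])@U   # stand coordinates
s=(L[...,0]+L[...,2]-.227)*.7071   # along axis up from grasp point
n=(L[...,2]-L[...,0]-.107)*.7071   # perpendicular
for a in np.arange(-.11,.09,.01):
    m=(abs(s-a)<.004)&(abs(L[...,1])<.05)&(n>-.012)
    q=L[m]; 
    if len(q): print(round(a,2),len(q),'y',q[:,1].min().round(4),q[:,1].max().round(4),'nmax',n[m].max().round(4),'widest',[np.round(v,4) for v in (q[abs(n[m])<.005][:,1].min(initial=9),q[abs(n[m])<.005][:,1].max(initial=-9))])
def R45(t): return np.array([[np.cos(t),0,np.sin(t)],[0,1,0],[-np.sin(t),0,np.cos(t)]])
for t in (0,-15,-30):
  G=Rz(4.2)@R45(np.radians(t))@R0; D=np.diag([-1,-1,1])
  for F in (np.eye(3),D):
    r=[]
    for pos,T in (([.566,.321,.173],G),([.64,.326,.25],G),([.64,.33,.37],G)):
        q=inverse_kinematics(pos,T@F); r.append(None if q is None else np.round(q,2).tolist())
    print(t,F[0,0],r)
    for yaw in (-60,-30,0,30,60):
      T=Rz(yaw)@R45(np.radians(t-45))@R0@F
      q=inverse_kinematics(np.array([.56,.064,.325])-.006*T[:,2],T); print('   ',yaw,None if q is None else np.round(q,2))
E
```

```text
t 19.7917 p [0.5506 0.2581 0.3301] F [-0.2 -0.3 -0.3] M [ 0.04  0.01 -0.01] gap 0.0851 gf 0.0
p2 0.003 0.02 6063 c 0.5064 0.3172 wh 0.2148 0.0885 a 3.91 z 0.0088
tip p1 [0.409  0.3096 0.022 ]
-0.11 34 y -0.0043 0.0045 nmax 0.0148 widest [np.float64(9.0), np.float64(-9.0)]
-0.1 41 y -0.0053 0.0056 nmax 0.0158 widest [np.float64(9.0), np.float64(-9.0)]
-0.09 44 y -0.0051 0.0055 nmax 0.0158 widest [np.float64(9.0), np.float64(-9.0)]
-0.08 43 y -0.0059 0.0065 nmax 0.0161 widest [np.float64(9.0), np.float64(-9.0)]
-0.07 57 y -0.0076 0.0074 nmax 0.0176 widest [np.float64(9.0), np.float64(-9.0)]
-0.06 131 y -0.0166 0.0161 nmax 0.0183 widest [np.float64(-0.0158), np.float64(0.0161)]
-0.05 150 y -0.0193 0.0196 nmax 0.0206 widest [np.float64(-0.0135), np.float64(0.0132)]
-0.04 338 y -0.0194 0.0196 nmax 0.0217 widest [np.float64(-0.0194), np.float64(0.0196)]
-0.03 137 y -0.0115 0.0117 nmax 0.0234 widest [np.float64(9.0), np.float64(-9.0)]
-0.02 156 y -0.0121 0.0124 nmax 0.0234 widest [np.float64(9.0), np.float64(-9.0)]
-0.01 130 y -0.0117 0.0122 nmax 0.0225 widest [np.float64(9.0), np.float64(-
[... 2165 characters left out ...]
01 -0.61  2.35  2.24  0.34  0.7 ]
    30 None
    60 [ 1.18  0.43 -1.16  2.05 -0.97  0.69 -1.23]
-30 1.0 [[-0.52, 0.39, -0.23, 1.99, 0.91, 0.51, -1.4], [-0.33, 0.41, -0.4, 1.77, 0.74, 0.67, -1.11], [-0.24, 0.32, -0.52, 1.61, 0.6, 0.89, -0.93]]
    -60 [-0.32  0.44 -0.48  2.01  1.35  1.67 -2.47]
    -30 [ 0.07  0.3  -0.84  2.3   1.77  1.36 -2.45]
    0 None
    30 None
    60 None
-30 -1 [[0.04, 0.58, -1.0, 1.96, 1.28, 0.85, 1.52], [0.09, 0.59, -1.03, 1.75, 1.12, 0.93, 1.8], [0.17, 0.52, -1.17, 1.59, 0.98, 1.1, 1.98]]
    -60 [-0.2   0.47 -0.64  2.    1.39  1.74  0.66]
    -30 [-0.01  0.28 -0.75  2.3   1.76  1.33  0.68]
    0 None
    30 [ 1.15  0.31 -1.17  2.39  3.86  0.64 -0.17]
    60 None
```

View pics/p2.png

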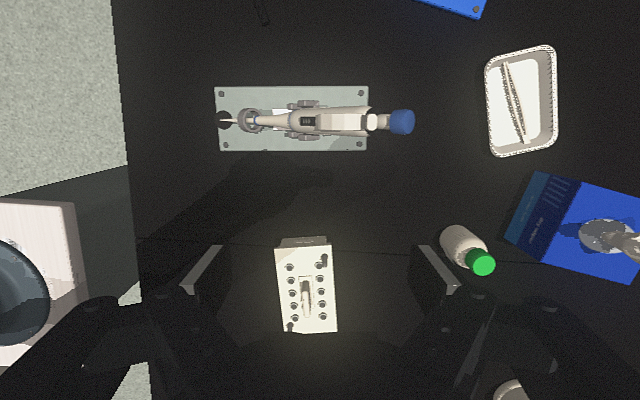

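```bash
cat >> h.py <<'E'
def Ry(d):
    t=np.radians(d);return np.array([[np.cos(t),0,np.sin(t)],[0,1,0],[-np.sin(t),0,np.cos(t)]])
YS=4.05; B=np.array([.5532,.3205,.167]); AX=Rz(YS)@np.array([1,0,1])/2**.5   # up the pipette
D=(np.diag([1,-1,-1.]),np.diag([-1,1,-1.]))
E
python3 - <<'E'
from h import *
for t in (0,-10,-20):
  for F in D:
    G=Rz(YS)@Ry(t)@F; p=B-.008*G[:,2]; r=[]
    for pos in (p-.1*G[:,2],p,p+.105*AX,p+.105*AX+[0,0,.1]):
        q=inverse_kinematics(pos,G); r.append(None if q is None else np.round(q,2).tolist())
    print(t,F[0,0],r)
    for yaw in (-90,-60,-45,-30,0,30,60):
      T=Rz(yaw)@Ry(t-45)@F
      q=inverse_kinematics(np.array([.545,.064,.325])-.008*T[:,2],T); print('   ',yaw,None if q is None else np.round(q,2))
for u in (405,410,415,420,424): print(px('p1',u,107))
E
```

```text
0 1.0 [[-0.37, 0.41, -0.31, 1.59, 0.13, 1.16, -2.2], [-0.39, 0.5, -0.28, 1.69, 0.16, 0.97, -2.23], [-0.37, 0.54, -0.27, 1.45, 0.15, 1.17, -2.15], [-0.36, 0.49, -0.28, 1.31, 0.13, 1.36, -2.14]]
    -90 [-0.11  0.42 -0.56  1.69  0.8   1.68  2.29]
    -60 [ 0.34  0.43 -1.17  1.9   1.12  1.55  2.49]
    -45 None
    -30 None
    0 [ 0.73 -0.06 -0.96  2.2   0.58  0.24 -2.33]
    30 [ 0.43 -0.01 -0.43  2.18 -0.98  0.45 -0.25]
    60 [ 0.64  0.16 -0.53  2.01 -0.89  0.86  0.16]
0 -1.0 [[0.02, 0.55, -0.91, 1.57, 0.45, 1.25, 0.68], [-0.01, 0.64, -0.86, 1.67, 0.54, 1.08, 0.61], [-0.01, 0.68, -0.87, 1.42, 0.52, 1.28, 0.72], [-0.02, 0.61, -0.9, 1.29, 0.47, 1.46, 0.77]]
    -90 [-0.22  0.4  -0.4   1.69  0.76  1.63 -0.81]
    -60 [-0.16  0.24 -0.5   1.92  0.94  1.31 -0.53]
    -45 [-0.08  0.15 -0.54  2.02  1.    1.09 -0.36]
    -30 [ 0.03  0.06 -0.57  2.11  1.04  0.84 -0.17]
    0 [ 0.27 -0.06 -0.54  2.22  0.69  0.27  0.69]
    30 None
    60 None
-10 1.0 [[-0.41, 0.32, -0.31, 1.74, 0.24, 0.97, -2.32], [-0.45, 0.44, -0.23, 1.81, 0.28, 0.78, -2.35], [-0.4, 0.47, -0.24, 1.57, 0.24, 0.98, -2.23], [-0.
[... 1193 characters left out ...]

    0 [ 0.75 -0.01 -1.07  2.41  2.48  0.46  2.04]
    30 None
    60 [ 1.3   0.53 -1.3   2.11 -1.    0.63  0.42]
-20 -1.0 [[-0.02, 0.34, -0.87, 1.86, 0.66, 0.89, 0.44], [-0.1, 0.49, -0.76, 1.9, 0.85, 0.77, 0.29], [-0.03, 0.52, -0.82, 1.67, 0.76, 0.93, 0.5], [0.01, 0.45, -0.87, 1.54, 0.64, 1.09, 0.63]]
    -90 [-0.37  0.51 -0.33  1.71  0.94  1.84 -0.92]
    -60 [-0.35  0.33 -0.42  2.01  1.2   1.52 -0.79]
    -45 [-0.29  0.23 -0.46  2.15  1.36  1.31 -0.75]
    -30 [-0.2   0.13 -0.49  2.27  1.55  1.06 -0.72]
    0 [ 0.03 -0.03 -0.38  2.43  2.41  0.48 -1.06]
    30 None
    60 None
[0.5639 0.3233 0.2112]
[0.5685 0.3233 0.2122]
[0.5731 0.3233 0.2129]
[0.5774 0.3232 0.2147]
[0.5795 0.3231 0.22  ]
```

Using tool flip D[1] with a 20° tilt, which keeps the gripper body clear of the hook. The final pose will be at yaw −60.

```bash
python3 - <<'E'
from h import *
G=Rz(YS)@Ry(-20)@D[1]; p=B-.008*G[:,2]
movep(p-.13*G[:,2]+[0,0,.03],G); command_gripper(.06); st()
move_l(p-.06*G[:,2],feed=.15); print(move_l(p,feed=.06,until_force=5)); st()
d=p-np.array(sense()['position']);print(d)
command_gripper(0,50); st(); snap('wrist','g1')
E
```

```text
t 21.2417 p [0.5063 0.3171 0.3266] F [0.1 0.  0.5] M [-0.01  0.31 -0.02] gap 0.0599 gf 0.0
False
t 23.2 p [0.5505 0.3206 0.175 ] F [ 0.5 -1.1 -0.8] M [0.03 0.33 0.  ] gap 0.06 gf 0.0
[-6.46505830e-05 -3.01878670e-04 -4.53213721e-04]
t 23.6167 p [0.5505 0.3206 0.1751] F [-1.1 -0.1  3.1] M [-0.14  0.43 -0.02] gap 0.0234 gf 49.1
```

View pics/g1.png

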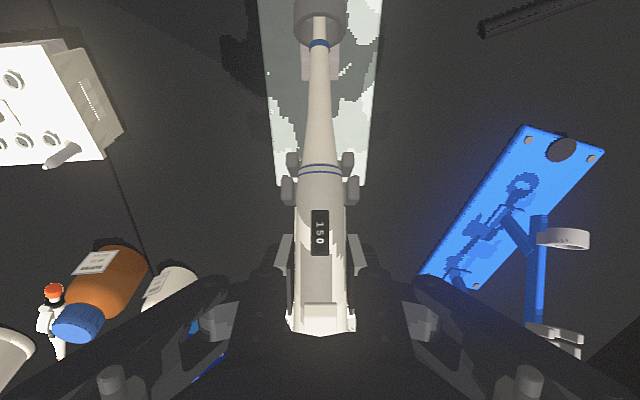

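The pads hold the barrel at about (320,270), gap consistent with 25 mm. Drawing out along the axis, watching force.

```bash
python3 - <<'E'
from h import *
p=np.array(sense()['position'])
for s in (.02,.05,.08,.115):
    hit=move_l(p+s*AX,feed=.08,until_force=12); print(s,hit); st()
    if hit: break
snap('wrist','g2'); snap('scene','s2')
E
```

```text
0.02 False
t 24.075 p [0.5652 0.3218 0.1898] F [-0.6  0.2  1.4] M [0.06 0.3  0.04] gap 0.0233 gf 49.3
0.05 False
t 24.6 p [0.5864 0.3233 0.2112] F [-0.4  0.5  2.1] M [0.12 0.33 0.08] gap 0.0233 gf 49.3
0.08 False
t 25.125 p [0.6073 0.3247 0.232 ] F [-0.4  0.7  0.7] M [0.13 0.39 0.02] gap 0.0234 gf 49.1
0.115 False
t 25.7167 p [0.6314 0.3259 0.2558] F [ 0.8  1.1 -2.1] M [-0.01  0.46 -0.01] gap 0.0234 gf 49.1
```

```bash
python3 - <<'E'
from h import *
p=np.array(sense()['position'])
move_l(p+[0,0,.12],feed=.15)
T=Rz(-60)@Ry(-65)@D[1]
tgt=np.array([.5655,.067,.105+.205]); f=tgt-.008*T[:,2]
movep(f+[0,0,.09],T); st(); move_l(f,feed=.1); sleep(.5); st()
snap('scene','s3'); snap('wrist','g3'); snap('top','t3')
q=sense()['tcp_rot']; G=Rz(YS)@Ry(-20)@D[1]
print('axis est',np.array(q)@G.T@(-AX))
a=lambda f,u,v,w,h,k:cv2.resize(cv2.imread(f'pics/{f}.png')[v:v+h,u:u+w],None,fx=k,fy=k,interpolation=cv2.INTER_CUBIC)
cv2.imwrite('pics/m3.png',np.hstack([a('s3',230,100,130,200,3),a('t3',235,90,130,200,3)]))
E
```

```text
t 27.9417 p [0.5621 0.0738 0.403 ] F [ 0.6  0.2 -1.6] M [1.01 0.58 0.01] gap 0.0237 gf 49.0
t 29.4917 p [0.5619 0.0733 0.3135] F [ 0.8  0.2 -1.1] M [0.99 0.62 0.  ] gap 0.0236 gf 49.0
axis est [ 3.57928667e-05 -1.05613626e-05 -9.99999999e-01]
```

View pics/m3.png

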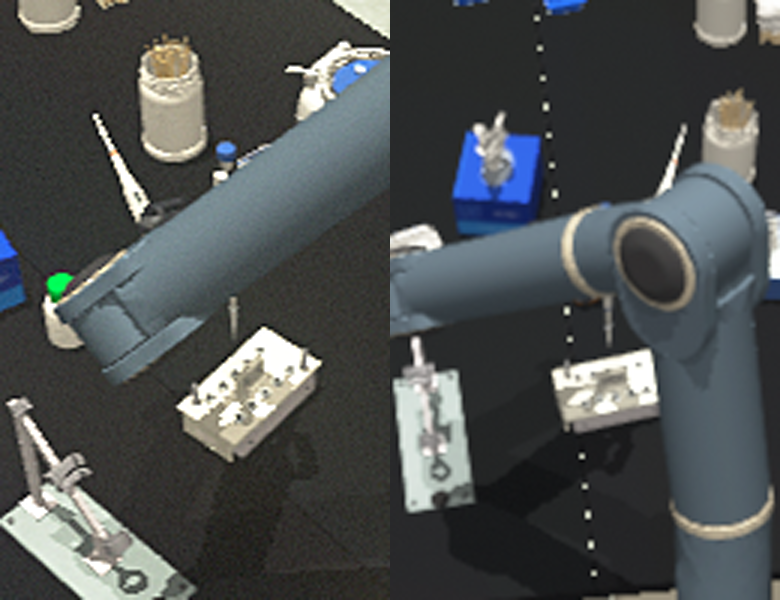

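View pics/g3.png

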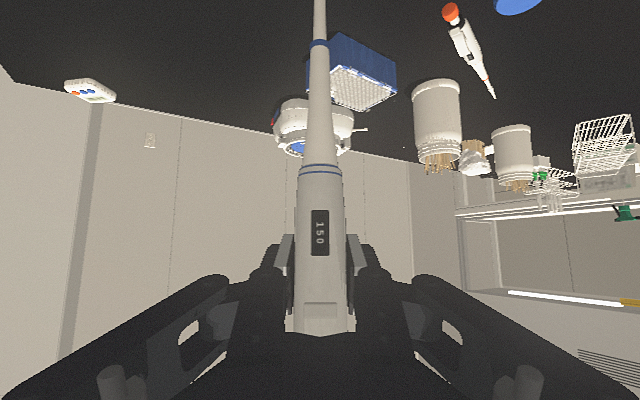

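The pipette sits unchanged in the hand and looks upright. The tip shows at scene (308,213) and top (308,205). I'll check it by triangulation, then hand in.

```bash
python3 - <<'E'
from h import *
for z in (.09,.105,.12): print(z,px('s3',307.7,213.3,z),px('t3',307.7,205,z))
print(px('s0',252,203),px('s3',252,203)); st(); print(np.abs(sense()['qd']).max())
E
```

```text
0.09 [0.5711 0.0597 0.09  ] [0.5762 0.0654 0.09  ]
0.105 [0.5613 0.0677 0.105 ] [0.5657 0.0662 0.105 ]
0.12 [0.5516 0.0757 0.12  ] [0.5553 0.0671 0.12  ]
[0.7549 0.1569 0.063 ] [0.4445 0.3375 0.4631]
t 29.6417 p [0.5619 0.0733 0.3134] F [ 0.3  0.7 -1.2] M [ 1.03  0.52 -0.04] gap 0.0238 gf 49.0
0.0018252349877284665
```

The tip is at about (0.564, 0.067, 0.105), where it was meant to be, and the arm is steady.

```bash
python3 -c "
from rig import *
print(finish_job())"
```

```text
the job is handed in; nothing more can be done
None
```

The job is handed in at about 30 s of the 72 s allowed: the carrier is seated flush on the cold block and released, and the pipette is held upright and steady with its tip about 55 mm above the tube rims; I did not re-check the bottles and timer by measurement, but nothing touched them.

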